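# Close the casting box and hold the core rod centred in its guide

## Robot

A 6-joint arm with a two-finger parallel gripper is mounted at the origin on the work surface. World frame = base frame: x ahead of the robot, y to its left, z up, the work surface at z = 0. Lengths are in m, angles in rad, forces in N, time in s.
With the tool pointing down it reaches from about 0.25 to 0.8 m from the base axis. Payload 3.9 kg.
Tool frame: the origin (TCP) lies between the finger pads; the fingertips stand 17 mm ahead of it and the grasp point (between the pads) lies 2 mm behind it; z points along the fingers, y is the line along which they close (so a half turn about z gives the same grasp; the last joint's range is limited). The gripper opens to 85 mm and grips with 20 to 120 N. Pads are 22 mm wide; open, the fingers measure 114 mm over their backs; the gripper's body (76 mm by 85 mm) begins 54 mm behind the grasp point. The pads swing forward as they close: fully open they stand 13 mm farther back than shut.
Start: joints at [-1.161, 0.26, -0.138, 1.173, 0, 1.571], TCP at [0.209, -0.482, 0.248] pointing down, gripper open.
Joint ranges: [-2.78, 2.78], [-0.83, 1.72], [-1.28, 1.37], [-1.9, 2.12], [-1.57, 1.48], [-3.14, 3.14]. Speed limits (rad/s): [2.57, 2.57, 3.14, 3.14, 3.14, 3.14].

## Interface

Orientations are given as a rotation vector (axis times angle).
In Python, from bench import arm gives the robot as it stands.
- The arm moves only by the tool carry_out, never from a script. Its argument "moves" is one flat list of numbers, 5 for each row, row after row: the shift along the tool's x, y, z in mm, then the turn about the tool's z in degrees, then the finger opening in mm, from 0 to 85.4. A call has 1 to 20 rows; each row shifts and turns the commanded pose from where the row before left it, along the tool's axes as they then stand; what a row does not reach is not made up. A row lasts 1/12 s, in which the tool goes at most 41.7 mm and 7.16 degrees, less where a joint would pass 70% of its speed; a pose out of reach is approached as far as the arm can. A call is refused whole if a number of a shift passes 41.7 or a number of a turn 7.16, either way. A call with a gripper value outside its range is refused whole. The fingers move at their own pace and stop on an object; the grip force is fixed at half the most. Time passes only in rows, so rows that do not move let the fingers close. It gives the time, the measured TCP pose, the force, the opening and the grip force at its end, in the units of the state.
- arm.sense(): the state, without advancing time (a new reading comes with each control period).
- arm.capture(name): name is "scene" or "top" or "wrist"; returns a dict with "img" (420x560x3 uint8, red, green, blue), "fov_y" (degrees; the focal length in pixels is half the picture's height over the tangent of half this angle, whatever the lens; pixels are square), "cx", "cy" (the principal point, pixels), "extrinsics" (4x4, takes a point from camera to world coordinates); the wrist camera has in their place "T_tool_cam" (4x4, takes a point from camera to tool coordinates, whose origin is the TCP and whose axes are the flange's). Camera axes: x right, y up, looking along -z (the intrinsics and any distortion apply to the point x, -y, -z); pixel columns grow to the right and rows downward; lengths in m; the calibration is good to about 2 mm. The wrist camera is an equidistant fisheye: a pixel r from the principal point sees the ray r / f radians off the axis. A picture is of the moment at which its call begins: read the wrist's pose just before it. There is no depth.
- arm.close_job(): hands the job in; it is judged then, once.
The state is a dict: "clock": time; "qpos": joint angles; "joint_velocities": joint speeds; "tau": joint torques, N m; "tool_pos": TCP position; "tool_rot": TCP orientation; "force": force on the tool from outside, world axes, zero at the start; "wrist_torque": the same for the moment, N m; "grip_width": finger opening in m; "finger_force": force on a finger pad.
Only numpy, scipy, OpenCV 4.12 (cv2) and the standard library are available. Lean on these libraries where they do the work, as an engineer would, in place of code of your own. Each camera call takes 0.05 s, during which the arm holds its last target. There are 200 camera calls.

## Task

Take the panel with the tab from the rack, slide it gently down the slot at the open end of the casting box until it is fully home, without dropping it, and let go of it there. Then take the slender rod with the tall round handle out of the tool block and lower it through the hole in the metal bar across the box without touching the bore or the box, until the shoulder of the handle is 20 mm above the bar. Finish while holding it there, still, upright and centred in the hole, with the panel still home and everything else left where it was.

Things in the scene. Friction and masses are not known exactly. Their poses are not given: they have to be found in the camera images.
- mould: Fixed, hollow, empty casting box. Origin: centre of its place on the table; z up. Plywood base 12 mm thick, 170 mm in y, x from -100 to +110 mm. White walls with tops 97 mm high: side walls at y=+-54 to 66 mm, back wall at x=84 to 96 mm. The -x end is open for the end panel (see slot); an aluminium bar lies across the top (see guide).
- slot (a point): Centre of the slot's floor, in the box at (-62,0,12) mm: where the panel's underside centre lies when home. Box axes: x across the slot, y along it. Slot: 11 mm wide, 108 mm long, upright, between pairs of wooden cleats on the side walls (10 mm deep, |y|=44 to 54 mm); straight up to height 85 mm, then flaring to 25 mm wide at 97 mm.
- guide (a point): Centre of the upper mouth of the guide hole, in the box at (30,0,117) mm. The hole is vertical, round, 20 mm in diameter, through a fixed aluminium bar (44 mm in box x, 132 mm in box y, 20 mm thick) lying across the walls from height 97 to 117 mm. Axes as the box.
- panel: Loose plywood end panel with a tab, about 90 g, upright in one of the rack's two slots. 8 mm thick (its x), 103 mm wide (y), 85 mm high, plus a tab in the middle of the top edge, 36 mm wide, 8 mm thick, up to 115 mm. Origin: centre of its underside; z up. Same front and back. When home its shoulders are level with the wall tops.
- rack: Fixed wooden rack, base 150x130x12 mm, origin centre of underside. Two upright slots, 12 mm wide, along its y at x=-45 and +45 mm, with end posts up to 47 mm above the table; the panels stand on the base, undersides 12 mm above the table. Which slot holds which panel varies; rack and tool block may swap sides of the table.
- block: Fixed dark wood tool block, 75x160x120 mm high, origin centre of underside, with two 14 mm through holes at y=-45 and +45 mm. The rod hangs in one, the tamper in the other; which varies.
- rod: Loose core rod, about 100 g: a straight steel rod 10 mm in diameter and 110 mm long below a round wooden handle 24 mm in diameter and 55 mm tall. Origin: on the axis at the shoulder, i.e. the handle's underside (120 mm above the table at the start); z along the axis up towards the handle top (at +55 mm). It hangs upright, shoulder on the block's top.
- rod_tip (a point): Lower end of the rod, on its axis, 110 mm below the shoulder.
- rod_gauge (a point): Point on the rod's axis 20 mm below the shoulder: it belongs at guide at the end (rod tip then 15 mm above the box's floor).
- plain_panel: Bystander in the other rack slot: plywood panel without a tab, 8x103x60 mm high. Origin centre of underside.
- tamper: Bystander in the other hole of the block: short rod with a flat round wooden disc head, 42 mm across and 16 mm tall. Origin at the disc's underside.
- jar: Bystander: small white jar, 60 mm across, 65 mm tall, beyond the box.
- pot: Bystander: white pot with a lid, 84 mm across, 85 mm tall, at the far left.
- tube: Bystander: black upright tube, 48 mm across, 120 mm tall, beyond the box.
- brush: Bystander: brush lying between the robot and the box.
- dish: Bystander: small open dish, 76 mm across, 30 mm tall, at the far right.

How it is judged:
On the way, in this order (a step that is already met when the one before it is completed fails the run):
1. the panel stands fully home in the slot and has been let go (distance between panel and slot below 0.006 m and angle between panel's own z axis and vertical below 0.06 rad and angle between the x axis of panel and the x axis of mould, either way round below 0.08 rad and contact force between panel and the fingers below 0.1 N and linear speed of panel below 0.02 m/s), for 0.2 s.
2. the rod's tip has come down into the guide hole from above (z of rod_tip in the frame of guide below -0.003 m and horizontal distance between rod_tip and guide below 0.01 m), for 0.04 s.
At the end, for the whole second after the job is handed in: Panel home: underside centre within 6 mm of the slot floor centre, upright, not held. Gripper holds the rod still: shoulder 12-28 mm above the bar, axis within 3 mm of the hole axis at the bar and 5.5 mm at the tip, tilt below 0.06 rad, touching neither bar, box nor panel (distance between panel and slot below 0.006 m and angle between each of panel, rod's own z axis and vertical below 0.06 rad and angle between the x axis of panel and the x axis of mould, either way round below 0.08 rad and contact force between panel and the fingers below 0.1 N and horizontal distance between rod_gauge and guide below 0.003 m and horizontal distance between rod_tip and guide below 0.0055 m and z of rod_gauge in the frame of guide between -0.008 and 0.008 m and contact force between rod and the fingers above 1 N and contact force between rod and mould below 0.1 N and contact force between rod and panel below 0.1 N and linear speed of rod below 0.02 m/s); the arm keeps its last pose, push and grip.
It fails at once if the rod touches the guide bar or the box (over 0.3 N) (contact force between rod and mould above 0.3 N).
It fails at once if the panel is dropped down its slot (faster than 0.5 m/s inside it) (horizontal distance between panel and slot below 0.01 m and z of panel in the frame of slot below 0.08 m and linear speed of panel above 0.5 m/s).
It fails at once if a bystander is moved by more than 30 mm (distance of any of plain_panel, tamper, jar, pot, tube, brush, dish from where it was at the start of the episode above 0.03 m).
It fails at once if a standing bystander is tipped over (angle between any of plain_panel, tamper, jar, pot, tube, dish's own z axis and vertical above 0.5 rad).
It also fails if it takes over 72 s, if anything falls off the work surface, if the arm or the gripper's body presses on something with over 40 N, if the wrist force passes 120 N, or if a joint passes its speed limit or range.

## Working session

There is one attempt and no reset: what is moved stays moved. The work goes in short steps, Python scripts to look and compute and a tool call to move; the robot and the scene stay as the last step left them, time stands still between calls to the robot, and variables do not carry over. Pictures are saved under pics/ and viewed, at most 10 in all, crops included, and the job is handed in when it is done.

Besides the shell and the picture viewer there is one more tool, called after "Call:" as name(argument=value, ...), one argument or row to a line, values as JSON. carry_out: Moves the arm, as the interface text tells. Its arguments: {"type":"object","properties":{"moves":{"type":"array"}},"required":["moves"]}

```bash
mkdir -p pics; cat > h.py <<'E'
import numpy as np, cv2
from scipy.spatial.transform import Rotation as R
from bench import arm
def cap(n):
    s=arm.sense(); c=arm.capture(n)
    if 'extrinsics' in c: T=np.array(c['extrinsics'])
    else:
        W=np.eye(4); W[:3,:3]=R.from_rotvec(s['tool_rot']).as_matrix(); W[:3,3]=s['tool_pos']
        T=W@np.array(c['T_tool_cam'])
    c['T']=T; c['f']=210/np.tan(np.radians(c['fov_y'])/2); c['fish']=n=='wrist'
    return c
def ray(c,u,v):
    x,y=(u-c['cx']),(v-c['cy'])
    if c['fish']:
        r=np.hypot(x,y)+1e-9; a=r/c['f']; d=np.array([x/r*np.sin(a),-y/r*np.sin(a),-np.cos(a)])
    else: d=np.array([x/c['f'],-y/c['f'],-1])
    return c['T'][:3,3], c['T'][:3,:3]@d
def onz(c,u,v,z):
    o,d=ray(c,u,v); return o+d*(z-o[2])/d[2]
def proj(c,p):
    q=np.linalg.inv(c['T'])@np.append(p,1); x,y,z=q[0],-q[1],-q[2]
    if c['fish']:
        r=np.hypot(x,y)+1e-12; a=np.arctan2(r,z); return c['cx']+c['f']*a*x/r, c['cy']+c['f']*a*y/r
    return c['cx']+c['f']*x/z, c['cy']+c['f']*y/z
def save(c,n,box=None,s=1):
    i=c['img'][...,::-1]
    if box: i=i[box[1]:box[3],box[0]:box[2]]
    cv2.imwrite('pics/'+n,cv2.resize(i,None,fx=s,fy=s,interpolation=cv2.INTER_CUBIC))
E
python3 - <<'E'
from h import *
s=arm.sense();print(s)
for n in('scene','top'):
    c=cap(n);save(c,n+'0.png',s=1.4);print(n,c['fov_y'],c['cx'],c['cy'],c['T'].round(3).tolist(),[k for k in c])
E
```

```text
{'clock': 0.0, 'qpos': array([-1.16096997e+00,  2.60675336e-01, -1.39400120e-01,  1.17269357e+00,
        6.89176470e-06,  1.57080194e+00]), 'joint_velocities': array([-0.00198556, -0.00055776,  0.00113271, -0.00090578,  0.00050117,
       -0.00024085]), 'tau': array([ 5.80871947e-04, -4.05678105e+01,  2.53921545e+01,  1.88008306e-02,
        3.91986680e-05,  4.41796615e-06]), 'tool_pos': array([ 0.20892496, -0.48091797,  0.24745768]), 'tool_rot': array([-3.07397565e+00, -6.38856103e-01,  6.19559824e-04]), 'force': array([-0.07260719, -0.87913065,  0.40775569]), 'wrist_torque': array([0.03926264, 0.00405498, 0.02228584]), 'finger_force': 0.0, 'grip_width': 0.08556203180154662}
scene 55.353447019075325 274.33417303038806 204.45155546567298 [[-0.113, -0.8, 0.589, 1.094], [0.994, -0.088, 0.071, 0.053], [-0.005, 0.593, 0.805, 0.823], [0.0, 0.0, 0.0, 1.0]] ['img', 'fov_y', 'cx', 'cy', 'extrinsics', 'T', 'f', 'fish']
top 47.931021649619375 276.38598767384985 208.95860490604804 [[-0.026, 0.992, -0.127, 0.443], [-1.0, -0.025, 0.007, -0.012], [0.004, 0.128, 0.992, 1.193], [0.0, 0.0, 0.0, 1.0]] ['img', 'fov_y', 'cx', 'cy', 'extrinsics', 'T', 'f', 'fish']
```

View pics/top0.png

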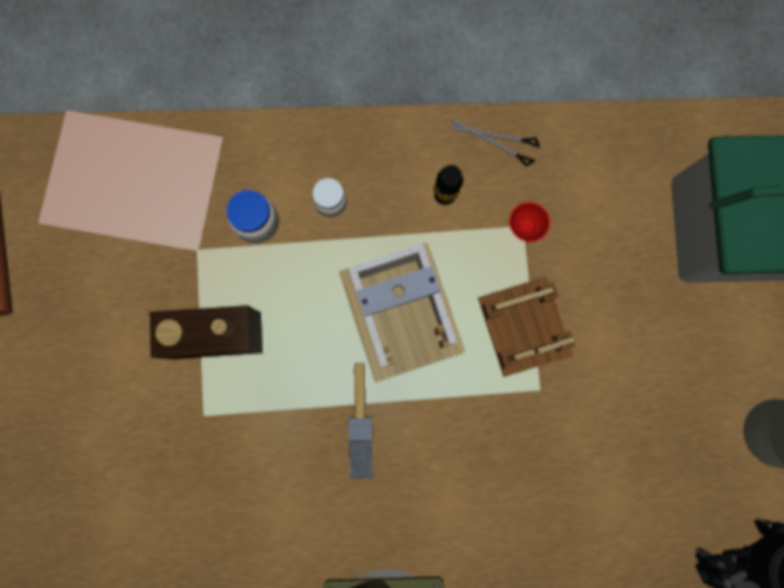

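View pics/scene0.png

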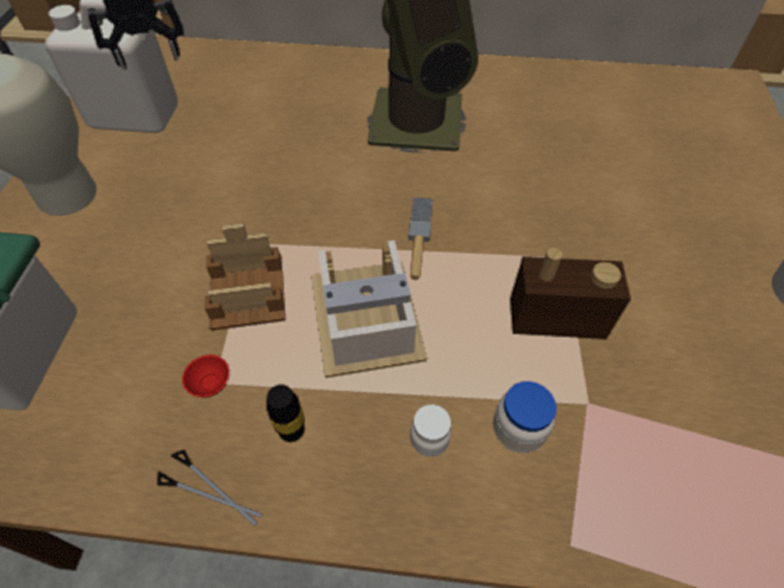

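The top view (1.4×) shows the bar hole at about (399,290). The tabbed panel is in the near rack slot, around (540,350), the rod handle at (219,326) and the tamper at (169,332). The scene view confirms that the tabbed panel is in the slot nearest the robot.

```bash
python3 - <<'E'
from h import *
c=cap('top')
def P(n,u,v,z): 
    p=onz(c,u/1.4,v/1.4,z); print(n,p.round(4)); return p
P('hole',399,290,.117)
a=P('barL',361,302,.117);b=P('barR',437,279,.117);print('len',np.linalg.norm(a-b),np.degrees(np.arctan2(*(a-b)[[1,0]])))
for n,u,v in(('b1',341,270),('b2',427,244),('b3',463,352),('b4',377,381)):P(n,u,v,.012)
a=P('panL',509,358,.097);b=P('panR',574,343,.097);print('len',np.linalg.norm(a-b),np.degrees(np.arctan2(*(a-b)[[1,0]])))
a=P('plL',494,307,.072);b=P('plR',554,292,.072);print('len',np.linalg.norm(a-b))
P('tab',540,346,.127)
P('rod',219,326,.175);P('tamper',169,332,.136)
for n,u,v in(('r1',479,298),('r2',546,278),('r3',574,355),('r4',503,376)):P(n,u,v,.012)
for n,u,v in(('k1',150,312),('k2',249,307),('k3',253,353),('k4',151,357)):P(n,u,v,.12)
s=arm.sense();print(R.from_rotvec(s['tool_rot']).as_matrix().round(3))
w=arm.capture('wrist');print(np.array(w['T_tool_cam']).round(4).tolist(),w['fov_y'],w['cx'],w['cy'])
E
```

```text
hole [ 0.5853 -0.0398  0.117 ]
barL [0.5671 0.023  0.117 ]
barR [ 0.602  -0.1028  0.117 ]
len 0.13047802859434104 105.49555117589344
b1 [0.6383 0.0612 0.012 ]
b2 [ 0.6822 -0.0958  0.012 ]
b3 [ 0.485  -0.1533  0.012 ]
b4 [0.4378 0.001  0.012 ]
panL [ 0.4701 -0.2186  0.097 ]
panR [ 0.4921 -0.3275  0.097 ]
len 0.11109789131489886 101.37342615156348
plL [ 0.5579 -0.202   0.072 ]
plR [ 0.581  -0.3059  0.072 ]
len 0.1064127174175734
tab [ 0.4873 -0.2638  0.127 ]
rod [0.5289 0.2404 0.175 ]
tamper [0.5246 0.3297 0.136 ]
r1 [ 0.581 -0.186  0.012]
r2 [ 0.6142 -0.3087  0.012 ]
r3 [ 0.4745 -0.3507  0.012 ]
r4 [ 0.4408 -0.2224  0.012 ]
k1 [0.5592 0.3662 0.12  ]
k2 [0.5632 0.2054 0.12  ]
k3 [0.4884 0.1989 0.12  ]
k4 [0.4862 0.3632 0.12  ]
[[ 0.917  0.398 -0.001]
 [ 0.398 -0.917  0.001]
 [ 0.    -0.001 -1.   ]]
[[-0.0005, 0.9607, 0.2776, 0.0702], [1.0, 0.0007, -0.0006, 0.0006], [-0.0007, 0.2776, -0.9607, -0.126], [0.0, 0.0, 0.0, 1.0]] 65.70646984690485 277.8952432839954 210.73990103738112
```

Call:
carry_out(
  moves=[0,0,0,-6.8,85,0,0,0,-6.8,85,0,0,0,-6.8,85,0,0,0,-6.8,85,0,0,0,-6.8,85,0,0,0,-6.8,85,0,0,0,-6.8,85,0,0,0,-6.8,85,0,0,0,-6.8,85,0,0,0,-6.8,85,0,0,0,-6.8,85,0,0,0,-6.8,85],
)

```text
clock: 1.2
tool_pos: [0.2091, -0.4813, 0.2481]
tool_rot: [-1.903, -2.499, -0.0]
force: [-0.1, -0.3, -0.8]
grip_width: 0.0851
finger_force: 0.0
```

Call:
carry_out(
  moves=[6,15,0,0,85,12,30,0,0,85,12,30,0,0,85,12,30,0,0,85,12,30,0,0,85,12,30,0,0,85,12,30,0,0,85,12,30,0,0,85,12,30,0,0,85,12,30,0,0,85,12,30,0,0,85,6,15,0,0,85,0,0,0,0,85,0,0,0,0,85],
)

```text
clock: 2.37
tool_pos: [0.4937, -0.2676, 0.2479]
tool_rot: [-1.908, -2.495, 0.001]
force: [-0.5, -0.7, -0.4]
grip_width: 0.0851
finger_force: 0.0
```

```bash
python3 - <<'E'
from h import *
s=arm.sense();M=R.from_rotvec(s['tool_rot']).as_matrix();print(s['clock'],s['tool_pos'],np.degrees(np.arctan2(M[1,0],M[0,0])),s['qpos'])
c=cap('wrist');save(c,'w1.png',s=1.4)
for p in((.487,-.264,.127),(.484,-.279,.127)):print(np.array(proj(c,p))*1.4)
E
```

```text
2.3667 [ 0.49374664 -0.26756979  0.24785218] 105.19507400453253 [-4.96359693e-01  3.23860482e-01 -4.80263685e-02  1.19989511e+00
 -4.75209851e-04  8.09232622e-01]
[379.66304369 283.35199784]
[367.82379041 306.63846187]
```

View pics/w1.png

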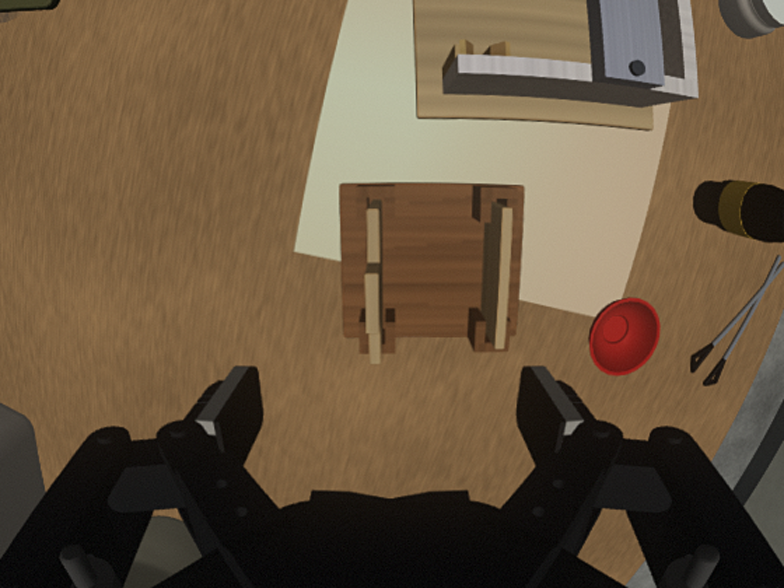

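The wrist view (1.4×) shows the tab top from (372,264) to (372,334). The panel shoulders run from (374,201) to (375,362), and the wall at the open end of the box starts at (445,75).

```bash
python3 - <<'E'
from h import *
c=cap('wrist')
def L(n,a,b,z):
    a,b=[onz(c,u/1.4,v/1.4,z) for u,v in(a,b)];print(n,a[:2].round(4),b[:2].round(4),((a+b)/2)[:2].round(4),'len',np.linalg.norm(a-b).round(4),'ang',np.degrees(np.arctan2(*(a-b)[[1,0]])).round(2))
L('tab',(372,265),(372.5,334),.127)
L('shoulder',(374,202),(375.5,361),.097)
L('plain',(505,207),(502,348),.072)
L('wall',(459,63),(697,90),.097)
L('rackedge',(341,185),(343,337),.012)
E
```

```text
tab [ 0.4795 -0.2555] [ 0.49   -0.2951] [ 0.4847 -0.2753] len 0.0409 ang 104.88
shoulder [ 0.4713 -0.2239] [ 0.4985 -0.3247] [ 0.4849 -0.2743] len 0.1044 ang 105.14
plain [ 0.5567 -0.205 ] [ 0.5876 -0.3026] [ 0.5722 -0.2538] len 0.1024 ang 107.59
wall [ 0.4982 -0.1267] [ 0.6653 -0.0769] [ 0.5817 -0.1018] len 0.1744 ang -163.4
rackedge [ 0.4413 -0.2244] [ 0.4733 -0.3483] [ 0.4573 -0.2863] len 0.128 ang 104.45
```

Call:
carry_out(
  moves=[-2.5,-5.5,5,0,85,-2,-5,15,0,85,0,0,20,0,70,0,0,20,0,55,0,0,20,0,45,0,0,20,0,40,0,0,15,0,40,0,0,10,0,40,0,0,6,0,40,0,0,0,0,30,0,0,0,0,20,0,0,0,0,20],
)

```text
clock: 3.47
tool_pos: [0.485, -0.2759, 0.1183]
tool_rot: [1.91, 2.492, 0.0]
force: [0.3, -0.3, 0.4]
grip_width: 0.0197
finger_force: 0.0
```

```bash
python3 - <<'E'
from h import *
s=arm.sense();print(s['tool_pos'],s['grip_width'],s['force'])
c=cap('wrist');save(c,'w2.png')
E
```

```text
[ 0.48504898 -0.27589457  0.11831092] 0.01965577455568344 [ 0.34562264 -0.27774317  0.42974426]
```

View pics/w2.png

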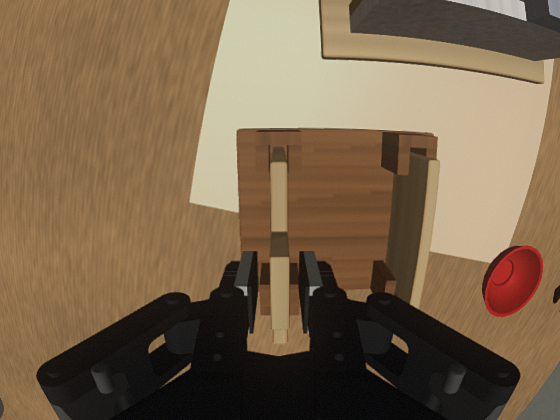

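The tab at (280,270) is centred between the pads at (247,275) and (312,275), so I'll close and lift.

Call:
carry_out(
  moves=[0,0,0,0,0,0,0,0,0,0,0,0,0,0,0,0,0,0,0,0,0,0,0,0,0,0,0,0,0,0,0,0,-5,0,0,0,0,-10,0,0,0,0,-15,0,0,0,0,-18,0,0,0,0,-20,0,0,0,0,-20,0,0,0,0,-20,0,0,0,0,-17,0,0,0,0,-10,0,0,0,0,-5,0,0],
)

```text
clock: 4.85
tool_pos: [0.485, -0.2756, 0.2592]
tool_rot: [1.909, 2.492, 0.0]
force: [-0.5, 0.3, -0.9]
grip_width: 0.0072
finger_force: 59.5
```

Call:
carry_out(
  moves=[6,0,0,0,0,14,0,0,0,0,20,0,0,0,0,20,0,0,0,0,14,0,0,0,0,6,0,0,0,0,0,0,0,0,0,0,0,0,0,0],
)

```text
clock: 5.52
tool_pos: [0.4637, -0.1978, 0.2571]
tool_rot: [1.91, 2.494, -0.001]
force: [0.1, 0.8, -0.6]
grip_width: 0.0067
finger_force: 59.5
```

```bash
python3 - <<'E'
from h import *
s=arm.sense();print(s['tool_pos'],s['grip_width'],s['force'])
c=cap('wrist');save(c,'w3.png',s=1.4)
np.save('w3.npy',c['img']);np.save('w3T.npy',c['T'])
E
```

```text
[ 0.4636739  -0.1978292   0.25712308] 0.006708579600532211 [ 0.05085701  0.8321442  -0.56332719]
```

View pics/w3.png

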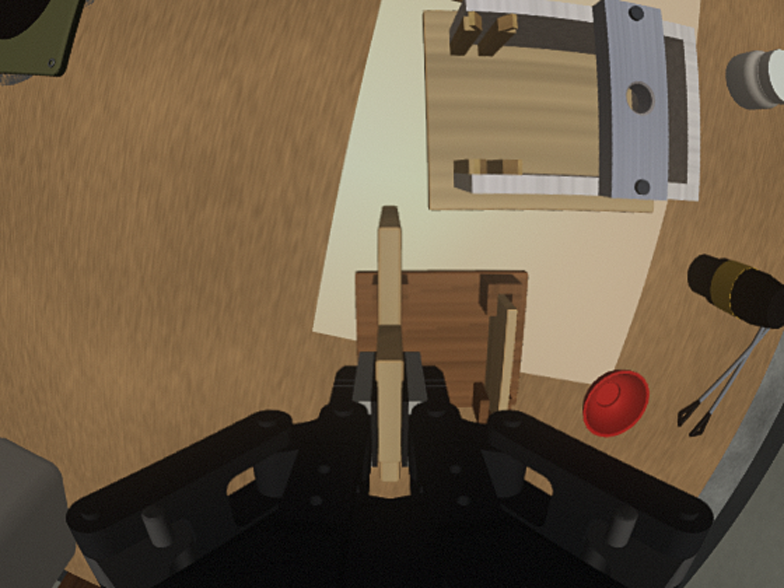

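The panel is held with its near end at (390,207). The bar hole is at (640,97), the bolts at (636,13) and (642,187), and the cleats near (465,30), (505,35), (468,167) and (507,167).

```bash
python3 - <<'E'
from h import *
c=cap('wrist')
def Q(u,v,z): return onz(c,u/1.4,v/1.4,z)
def L(n,a,b,z):
    a,b=Q(*a,z),Q(*b,z);print(n,a[:2].round(4),b[:2].round(4),((a+b)/2)[:2].round(4),'len',np.linalg.norm(a-b).round(4),'ang',np.degrees(np.arctan2(*(a-b)[[1,0]])).round(2))
L('bolts',(636,13),(642,187),.118)
L('base',(424,11),(430,210),.012)
L('wallR',(473,184),(693,191),.097)
L('bar left edge',(595,2),(600,195),.117)
L('panel sh',(390,229),(390,462),.097+.139)
print('hole',Q(640,97,.117))
i=c['img'][:140,285:500][...,::-1]
cv2.imwrite('pics/w3c.png',cv2.resize(i,None,fx=3.6,fy=3.6,interpolation=cv2.INTER_CUBIC))
E
```

```text
bolts [0.5699 0.0184] [ 0.6036 -0.0932] [ 0.5867 -0.0374] len 0.1166 ang 106.84
base [0.4386 0.0043] [ 0.487  -0.1564] [ 0.4628 -0.076 ] len 0.1679 ang 106.78
wallR [ 0.4993 -0.127 ] [ 0.6612 -0.0768] [ 0.5802 -0.1019] len 0.1695 ang -162.76
bar left edge [0.5406 0.0127] [ 0.5759 -0.1084] [ 0.5583 -0.0479] len 0.1261 ang 106.28
panel sh [ 0.4512 -0.1504] [ 0.475  -0.2386] [ 0.4631 -0.1945] len 0.0913 ang 105.1
hole [ 0.58576849 -0.03722772  0.117     ]
```

View pics/w3c.png

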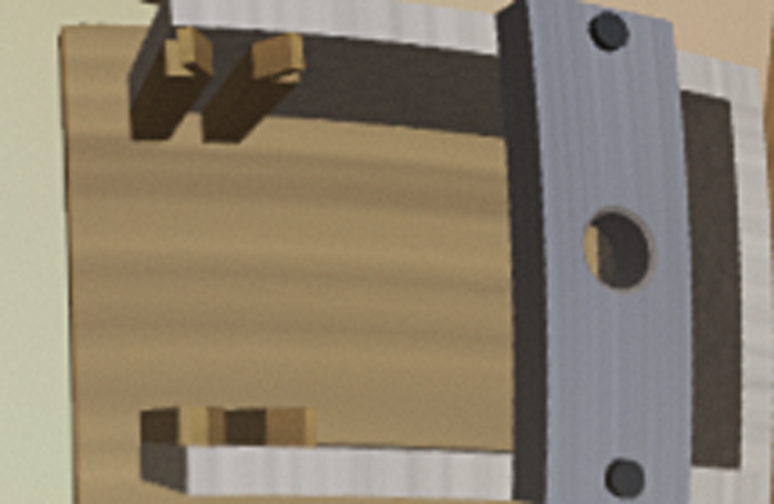

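Call:
carry_out(
  moves=[0,0,0,-1.5,0,5,3,0,0,0,10,6,0,0,0,15,9,0,0,0,15,9,0,0,0,15,9,0,0,0,15,9,0,0,0,15,9,0,0,0,14,8,0,0,0,9,5.5,0,0,0,4.5,3,0,0,0,0,0,10,0,0,0,0,10,0,0,0,0,5,0,0,0,0,0,0,0,0,0,0,0,0],
)

```text
clock: 6.95
tool_pos: [0.4969, -0.0659, 0.2315]
tool_rot: [-1.878, -2.516, 0.002]
force: [-0.2, 0.2, -1.2]
grip_width: 0.0068
finger_force: 59.5
```

```bash
python3 - <<'E'
from h import *
c=dict(cap('wrist'))
s=arm.sense();M=R.from_rotvec(s['tool_rot']).as_matrix();print(s['tool_pos'],np.degrees(np.arctan2(M[1,0],M[0,0])))
# old picture: left cleat floor gap
d=dict(c);d['T']=np.load('w3T.npy')
for u in(172,188,205):print(onz(d,u/3.6+285,138/3.6,.012))
e=np.array([-.2857,.9583]);print('expect',np.array([.4975,-.0638])+.044*e)
i=c['img'][100:400,180:380][...,::-1]
cv2.imwrite('pics/w4.png',cv2.resize(c['img'][0:300,130:430][...,::-1],None,fx=2,fy=2,interpolation=cv2.INTER_CUBIC))
E
```

```text
[ 0.49742421 -0.065875    0.2320162 ] 106.51494209514733
[ 0.48027005 -0.02170674  0.012     ]
[ 0.48515144 -0.02005465  0.012     ]
[ 0.49035729 -0.01826382  0.012     ]
expect [ 0.4849292 -0.0216348]
```

View pics/w4.png

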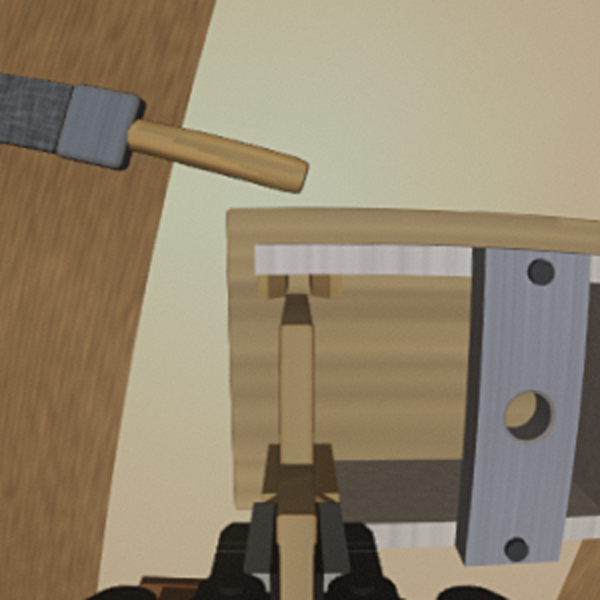

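The panel end, with its bottom edge at (297,293) in the 2× crop, hangs over the cleat gap at (288–310,285). The left wall's inner edge is at row 274, and the bar hole is at (528,415).

```bash
python3 - <<'E'
from h import *
c=cap('wrist');s=arm.sense()
a=np.radians(16.6);ex=np.array([np.cos(a),np.sin(a)]);ey=np.array([-ex[1],ex[0]])
o=s['tool_pos'][:2]
def B(n,u,v,z):
    p=onz(c,130+u/2,v/2,z)[:2]-o;print(n,'boxaxes from TCP mm',(1e3*p@ex).round(1),(1e3*p@ey).round(1))
B('wall inner L (54)',280,274.5,.097);B('wall outer L (66)',280,244,.097)
B('wall end x',255,260,.097)
B('cleat gap inner L',288,285,.097);B('cleat gap R',310,285,.097)
B('cleat outer L',258,285,.097);B('cleat outer R',342,285,.097)
B('panel end bot L',283,293,.126);B('panel end bot R',310,293,.126)
B('panel sh L',281,325,.211);B('panel sh R',313,325,.211)
B('hole (92,0)',528,415,.117);B('bolt',541,272,.118);B('bolt2',516,550,.118)
B('base L(85)',232,209,.012);B('base R(-85)',236,508,.012)
print(o)
E
```

```text
wall inner L (54) boxaxes from TCP mm -6.7 55.3
wall outer L (66) boxaxes from TCP mm -6.7 67.6
wall end x boxaxes from TCP mm -16.7 61.2
cleat gap inner L boxaxes from TCP mm -3.6 51.1
cleat gap R boxaxes from TCP mm 5.2 51.0
cleat outer L boxaxes from TCP mm -15.6 51.1
cleat outer R boxaxes from TCP mm 18.0 51.1
panel end bot L boxaxes from TCP mm -5.0 50.3
panel end bot R boxaxes from TCP mm 4.6 50.3
panel sh L boxaxes from TCP mm -3.7 50.1
panel sh R boxaxes from TCP mm 3.6 50.1
hole (92,0) boxaxes from TCP mm 92.7 2.6
bolt boxaxes from TCP mm 93.7 59.9
bolt2 boxaxes from TCP mm 94.2 -57.4
base L(85) boxaxes from TCP mm -34.0 85.9
base R(-85) boxaxes from TCP mm -35.6 -82.5
[ 0.49767529 -0.06582241]
```

Call:
carry_out(
  moves=[1,0.5,3,0,0,0.5,0.4,5,0,0,0,0,7,0,0,0,0,7,0,0,0,0,7,0,0,0,0,5,0,0,0,0,4,0,0,0,0,4,0,0,0,0,3,0,0,0,0,2,0,0,0,0,0,0,0],
)

```text
clock: 7.97
tool_pos: [0.498, -0.0636, 0.1849]
tool_rot: [-1.878, -2.518, 0.0]
force: [0.4, -0.6, -0.7]
grip_width: 0.007
finger_force: 59.5
```

Call:
carry_out(
  moves=[0,0,2,0,0,0,0,3,0,0,0,0,3,0,0,0,0,3,0,0,0,0,3,0,0,0,0,0,0,0],
)

```text
clock: 8.47
tool_pos: [0.4977, -0.0635, 0.1706]
tool_rot: [-1.877, -2.518, 0.001]
force: [0.1, 0.1, -1.2]
grip_width: 0.0069
finger_force: 59.4
```

Call:
carry_out(
  moves=[0,0,2,0,0,0,0,4,0,0,0,0,4,0,0,0,0,4,0,0,0,0,4,0,0,0,0,4,0,0,0,0,4,0,0,0,0,4,0,0,0,0,4,0,0,0,0,4,0,0,0,0,4,0,0,0,0,3,0,0,0,0,2,0,0,0,0,0,0,0],
)

```text
clock: 9.63
tool_pos: [0.4978, -0.0636, 0.1238]
tool_rot: [-1.877, -2.518, 0.001]
force: [0.2, -0.5, -0.2]
grip_width: 0.007
finger_force: 59.4
```

Call:
carry_out(
  moves=[0,0,1,0,0,0,0,1,0,0,0,0,1,0,0,0,0,0.5,0,0,0,0,0,0,0],
)

```text
clock: 10.05
tool_pos: [0.4981, -0.0636, 0.1208]
tool_rot: [-1.878, -2.518, -0.0]
force: [0.3, 0.4, -1.4]
grip_width: 0.007
finger_force: 59.4
```

Call:
carry_out(
  moves=[0,0,1,0,0,0,0,1,0,0,0,0,0.5,0,0,0,0,0,0,0],
)

```text
clock: 10.38
tool_pos: [0.4983, -0.0636, 0.1185]
tool_rot: [1.878, 2.518, 0.0]
force: [-0.0, -0.3, 0.5]
grip_width: 0.0068
finger_force: 59.7
```

Call:
carry_out(
  moves=[0,0,0.8,0,0,0,0,0,0,0],
)

```text
clock: 10.55
tool_pos: [0.4984, -0.0635, 0.1184]
tool_rot: [1.877, 2.518, 0.001]
force: [-2.5, -0.2, 7.3]
grip_width: 0.0069
finger_force: 60.6
```

Contact shows 7 N at the expected height, so the panel is home. I'll release it and rise.

Call:
carry_out(
  moves=[0,0,-0.5,0,0,0,0,0,0,10,0,0,0,0,14,0,0,0,0,20,0,0,0,0,28,0,0,0,0,32,0,0,0,0,32,0,0,0,0,32,0,0,-5,0,32,0,0,-10,0,32,0,0,-15,0,40,0,0,-20,0,50,0,0,-25,0,60,0,0,-25,0,60,0,0,-25,0,60,0,0,-20,0,60,0,0,-10,0,60,0,0,0,0,60,0,0,0,0,60],
)

```text
clock: 12.13
tool_pos: [0.4985, -0.0637, 0.2736]
tool_rot: [1.877, 2.517, 0.001]
force: [-0.8, -0.3, -0.2]
grip_width: 0.0599
finger_force: 0.0
```

```bash
python3 - <<'E'
from h import *
s=arm.sense();M=R.from_rotvec(s['tool_rot']).as_matrix();print(s['clock'],s['tool_pos'],np.degrees(np.arctan2(M[1,0],M[0,0])))
c=cap('wrist');save(c,'w5.png',s=1.4)
c=cap('top')
# block faces / handle discs
g=c['img'][190:270,95:200][...,::-1]
cv2.imwrite('pics/t5.png',cv2.resize(g,None,fx=6,fy=6,interpolation=cv2.INTER_CUBIC))
E
```

```text
12.1333 [ 0.49848829 -0.06366472  0.27355559] 106.57594084716239
```

View pics/w5.png

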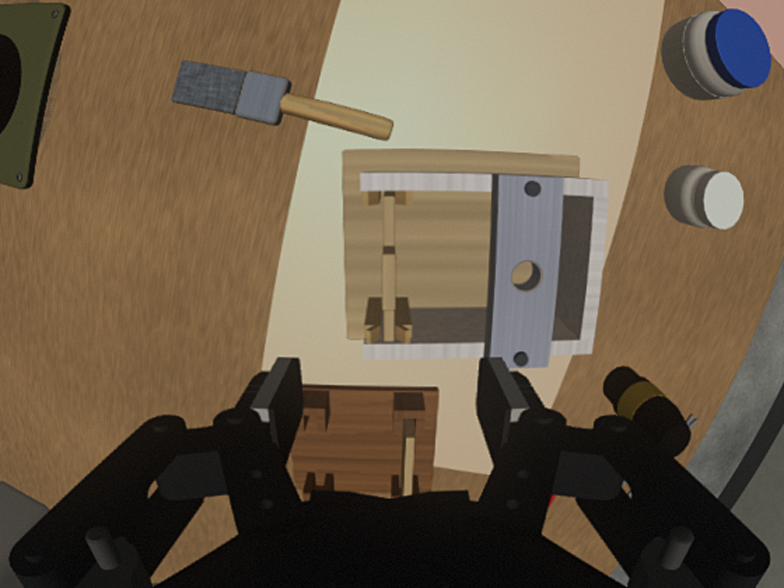

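The panel is home: its shoulders run from (389,197) to (389,341), flush with the wall tops and with the tab up. The bar hole is at (526,275). Next I'll move toward the rod.

```bash
cat > hole.py <<'E'
from h import *
def hole(c,uv,z=.117,r=30):
    # bluish-grey bar vs hole: contour of non-bar region nearest to guess
    u,v=map(int,uv);i=c['img'][v-r:v+r,u-r:u+r].astype(int)
    bar=((i[...,2]-i[...,0])>6).astype(np.uint8)
    n,l,st,ce=cv2.connectedComponentsWithStats(1-bar)
    k=min(range(1,n),key=lambda k:np.hypot(*(ce[k]-r))+1e3*(st[k,4]<80))
    cs,_=cv2.findContours((l==k).astype(np.uint8),cv2.RETR_EXTERNAL,cv2.CHAIN_APPROX_NONE)
    q=max(cs,key=cv2.contourArea)[:,0,:]+[u-r,v-r]
    P=np.array([onz(c,a,b,z)[:2] for a,b in q])
    (x,y),rad=cv2.minEnclosingCircle((P*1e3).astype(np.float32))
    return x,y,rad,st[k]
E
python3 - <<'E'
from hole import *
c=cap('wrist');print(hole(c,(526/1.4,275/1.4),r=20))
c=cap('top');print(hole(c,(399/1.4,290/1.4),r=14))
E
```

```text
(585.4957275390625, -37.20913314819336, 11.766136169433594, array([ 12,  11,  24,  25, 466], dtype=int32))
(587.142822265625, -38.77772903442383, 44.000370025634766, array([  0,   0,  28,  28, 602], dtype=int32))
```

Call:
carry_out(
  moves=[6,3,0,0,60,14,7,0,0,60,20,10,0,0,60,24,12,0,0,60,24,12,0,0,60,24,13,0,0,60,24,13,0,0,60,24,12,0,0,60,22,12,0,0,60,20,10,0,0,60,13,6,0,0,60,7,4,0,0,60,0,0,0,0,60,0,0,0,0,60],
)

```text
clock: 13.5
tool_pos: [0.5438, 0.1813, 0.2727]
tool_rot: [-1.878, -2.519, 0.002]
force: [-0.2, -0.0, 0.6]
grip_width: 0.0601
finger_force: 0.0
```

```bash
python3 - <<'E'
from h import *
s=arm.sense();M=R.from_rotvec(s['tool_rot']).as_matrix();print(s['clock'],s['tool_pos'],np.degrees(np.arctan2(M[1,0],M[0,0])))
c=cap('wrist');save(c,'w6.png',s=1.4);print(np.array(proj(c,(.527,.2395,.175)))*1.4)
E
```

```text
13.5 [0.54379979 0.18131073 0.27266624] 106.59135529791561
[390.66777299 185.41617609]
```

View pics/w6.png

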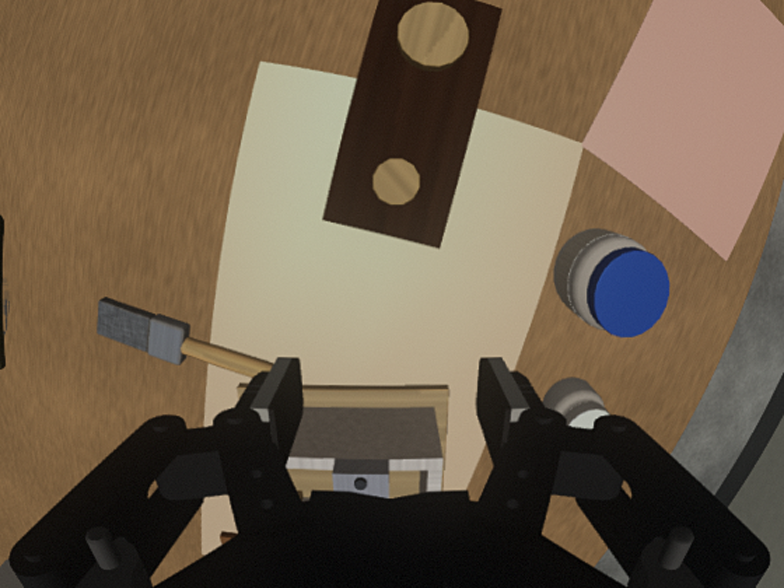

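The handle top is a circle at (396,181) of about 23 px radius, and the tamper disc is at (433,34).

```bash
python3 - <<'E'
from h import *
c=cap('wrist');s=arm.sense();h=cv2.cvtColor(c['img'],cv2.COLOR_RGB2GRAY)
i=c['img'].astype(int);m=(i[...,0]>110).astype(np.uint8);w=np.zeros_like(m);w[105:155,250:315]=1
n,l,st,ce=cv2.connectedComponentsWithStats(m*w);k=l[129,283]
cs,_=cv2.findContours((l==k).astype(np.uint8),cv2.RETR_EXTERNAL,cv2.CHAIN_APPROX_NONE)
P=np.array([onz(c,a,b,.175)[:2] for a,b in max(cs,key=cv2.contourArea)[:,0]])
(x,y),r=cv2.minEnclosingCircle((P*1e3).astype(np.float32));print(st[k],x,y,r)
M=R.from_rotvec(s['tool_rot']).as_matrix()
p=np.array([x,y,0])/1e3;d=p-s['tool_pos'];d[2]=0;print('tool mm',M.T@d*1e3)
E
```

```text
[267 113  33  32 850] 528.7288818359375 242.42835998535156 11.4493989944458
tool mm [ 6.35621783e+01  3.09448744e+00 -3.18187095e-02]
```

Call:
carry_out(
  moves=[8,1,0,0,60,16,1,0,0,60,18,1,0,0,60,14,0,0,0,60,7.5,0,5,0,55,0,0,15,0,50,0,0,20,0,50,0,0,22,0,50,0,0,22,0,50,0,0,20,0,50,0,0,14,0,45,0,0,7,0,40,0,0,3,0,36,0,0,0,0,34,0,0,0,0,32,0,0,0,0,32],
)

```text
clock: 14.93
tool_pos: [0.5296, 0.2437, 0.1462]
tool_rot: [1.877, 2.518, 0.003]
force: [-0.1, 0.2, -0.1]
grip_width: 0.032
finger_force: 0.0
```

```bash
python3 - <<'E'
from h import *
s=arm.sense();print(s['tool_pos'],s['grip_width'],s['force'])
c=cap('wrist');save(c,'w7.png',s=1.2)
E
```

```text
[0.52964305 0.24372059 0.14615504] 0.03196540665930202 [-0.14230561  0.18866456 -0.07187321]
```

View pics/w7.png

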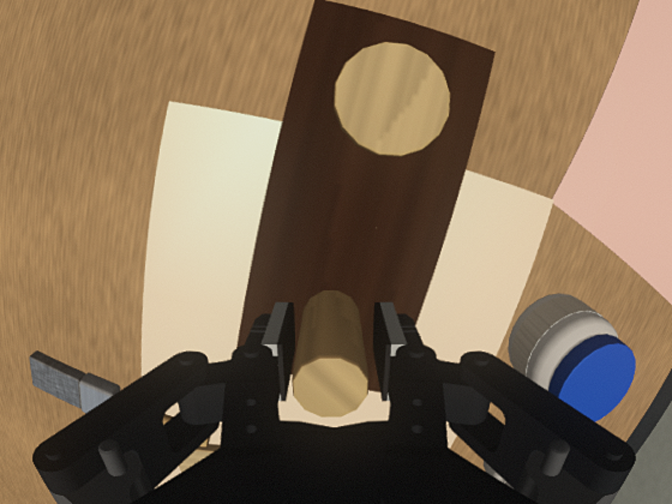

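The handle top at (330,387) sits centred between the pads at (281,345) and (383,345). I'll grip and lift.

Call:
carry_out(
  moves=[0,0,0,0,25,0,0,0,0,20,0,0,0,0,10,0,0,0,0,0,0,0,0,0,0,0,0,0,0,0,0,0,0,0,0,0,0,-3,0,0,0,0,-6,0,0,0,0,-10,0,0,0,0,-14,0,0,0,0,-18,0,0,0,0,-20,0,0,0,0,-20,0,0,0,0,-20,0,0,0,0,-16,0,0,0,0,-12,0,0,0,0,-6,0,0,0,0,0,0,0],
)

```text
clock: 16.57
tool_pos: [0.5296, 0.2438, 0.292]
tool_rot: [1.877, 2.517, 0.005]
force: [0.1, -0.4, -0.2]
grip_width: 0.023
finger_force: 58.7
```

```bash
python3 - <<'E'
from h import *
c=cap('wrist');s=arm.sense();print(s['tool_pos'],s['grip_width'],s['force'])
M=R.from_rotvec(s['tool_rot']).as_matrix()
zt=.175+s['tool_pos'][2]-.1462
save(c,'w8.png',(180,180,380,380),3)
for q in((330,387),):
    p=onz(c,q[0]/1.2,q[1]/1.2,zt);print('top centre in tool',1e3*M.T@(p-s['tool_pos']))
# predicted pixels of the rod axis at TCP (tool x,y =0): shoulder and tip
for dz in (.029,-.026,-.136): print(dz,(np.array(proj(c,s['tool_pos']+[0,0,dz]))-180)*3)
E
```

```text
[0.5291427  0.24354242 0.29070629] 0.022901103703850043 [-0.08129239 -0.00820529 -2.05091197]
top centre in tool [ -1.28337792  -0.73871545 -28.80133834]
0.029 [291.36561961 419.97746698]
-0.026 [291.11893713 234.5644362 ]
-0.136 [290.95587694  70.66382192]
```

View pics/w8.png

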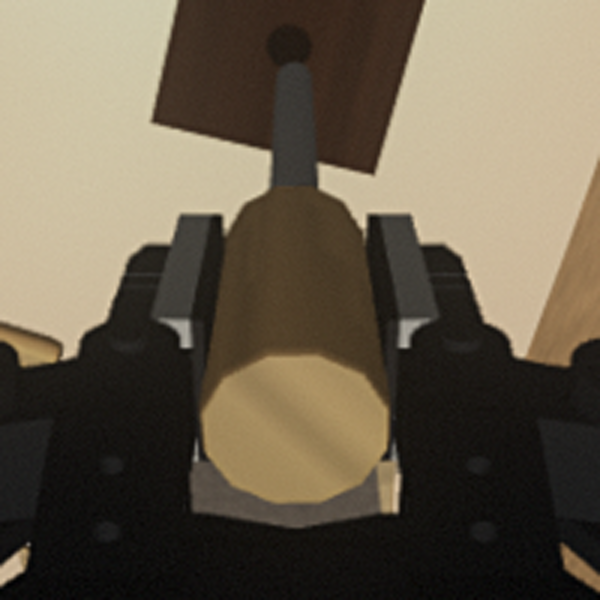

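The rod hangs straight in the grip, with its tip near (293,63), shoulder rim at (295,186) and handle top at (295,428) in the 3× crop. The viewing allowance is used up, and I counted one picture over it, so the rest is numeric.

```bash
python3 - <<'E'
from h import *
c=cap('wrist');s=arm.sense();M=R.from_rotvec(s['tool_rot']).as_matrix();t=s['tool_pos']
def q(n,u,v,dz,rx):
    p=onz(c,180+u/3,180+v/3,t[2]+dz);d=1e3*M.T@(p-t);d[0]-=rx;print(n,d.round(1))
q('tip',293,63,-.1362,5);q('shoulder',295,186,-.0262,12);q('top c',295,428,.0288,0);q('top rim+x',295,353,.0288,12);q('top rim -x',295,503,.0288,-12)
e=R.from_rotvec(s['tool_rot']).as_matrix()[:,2];print('tool z',e)
d=np.array([585.5,-37.3,0])/1e3-t;d[2]=0;print('hole in tool',1e3*M.T@d, t)
E
```

```text
tip [ -2.8   0.3 136.2]
shoulder [-2.9  0.6 26.2]
top c [ -1.1   0.4 -28.8]
top rim+x [ -2.2   0.4 -28.8]
top rim -x [ -1.3   0.4 -28.8]
tool z [-2.52176005e-04 -1.07542925e-04 -9.99999962e-01]
hole in tool [-2.85178160e+02 -2.56668089e+01  1.58626938e-02] [0.52871965 0.24334454 0.28977303]
```

Call:
carry_out(
  moves=[-4,0,0,0,0,-9,-1,0,0,0,-14,-1,0,0,0,-19,-2,0,0,0,-23,-2,0,0,0,-25,-2,0,0,0,-26,-2,0,0,0,-26,-3,0,0,0,-26,-3,0,0,0,-26,-2,0,0,0,-25,-2,0,0,0,-24,-2,0,0,0,-20,-2,0,0,0,-15,-1,0,0,0,-11,-1,0,0,0,-7,0,0,0,0,-3,0,0,0,0,0,0,0,0,0,0,0,0,0,0,0,0,0,0,0],
)

```text
clock: 18.33
tool_pos: [0.5903, -0.0535, 0.29]
tool_rot: [-1.876, -2.519, -0.0]
force: [0.3, -0.4, -1.2]
grip_width: 0.0228
finger_force: 58.7
```

```bash
python3 - <<'E'
from hole import *
s=arm.sense();c=cap('wrist');M=R.from_rotvec(s['tool_rot']).as_matrix();t=s['tool_pos']
print(t,s['grip_width'])
g=proj(c,(.5855,-.0373,.117));print('pred hole px',g,'tip pred',proj(c,t+M@[-.0022,.0004,.1362]))
x,y,r,st=hole(c,g,r=24);print(x,y,r,st)
d=np.array([x/1e3,y/1e3,t[2]])-t;print('hole in tool',1e3*M.T@d)
# ascii of bar mask around
u,v=map(int,g);i=c['img'][v-26:v+34,u-26:u+26].astype(int);b=(i[...,2]-i[...,0])>6
for row in b[::2]:print(''.join('#' if k else '.' for k in row))
E
```

```text
[ 0.59026137 -0.0535139   0.29003676] 0.02282283260079275
pred hole px (np.float64(278.2296002519895), np.float64(176.14342075583005)) tip pred (np.float64(278.6321414249084), np.float64(206.28267780776227))
585.2728271484375 -37.287845611572266 11.821683883666992 [ 12  12  25  25 491]
hole in tool [ 1.69750853e+01 -1.30070158e-01  6.54237398e-03]
...###############################################..
...###############################################..
...###############################################..
...###############################################..
...###############################################..
...###############################################..
...###############################################..
...#####################.....#####################..
...################...............################..
....#############...................##############..
....###########......................#############..
....##########........................###########...
....##########.........................##########...
....##########.........................##########...
....##########.........................##########...
....##########.........................##########...
....###########.......................###########...
....#############...................#############...
....###############...............###############...
....####################....#####################...
....#############################################...
....#############################################...
....#############################################...
....#############################################...
....#############################################...
....#############################################...
....##################........###################...
....################............#################...
....################............#################...
....################............#################...
```

```bash
python3 - <<'E'
from hole import *
s=arm.sense();c=cap('wrist');M=R.from_rotvec(s['tool_rot']).as_matrix();t=s['tool_pos']
i=c['img'].astype(int);b=(i[...,2]-i[...,0])>6
for v in range(198,212):
    k=np.where(~b[v,258:300])[0]+258
    if len(k):
        p=onz(c,k.mean(),v,t[2]-.1362);print(v,k.min(),k.max(),(1e3*M.T@(p-t)).round(1))
x,y,r,_=hole(c,proj(c,(.5855,-.0373,.117)),r=24);print(1e3*M.T@(np.array([x/1e3,y/1e3,t[2]])-t),t)
E
```

```text
200 277 278 [  3.2  -0.5 136.2]
201 275 280 [  2.4  -0.5 136.2]
202 274 281 [  1.5  -0.5 136.2]
203 273 282 [  0.6  -0.5 136.2]
204 272 283 [ -0.2  -0.5 136.2]
205 272 283 [ -1.1  -0.5 136.2]
206 272 283 [ -2.   -0.5 136.2]
207 272 283 [ -2.8  -0.5 136.2]
208 272 283 [ -3.7  -0.5 136.2]
209 272 283 [ -4.6  -0.5 136.2]
210 272 283 [ -5.4  -0.5 136.2]
211 272 283 [ -6.3  -0.5 136.2]
[ 1.70548915e+01 -1.25270668e-01  4.42336430e-03] [ 0.59025544 -0.05350583  0.29007048]
```

Call:
carry_out(
  moves=[2,0,0,0,0,5,0,0,0,0,5,0.2,0,0,0,4.4,0,3,0,0,2.5,0,6,0,0,0,0,7,0,0,0,0,5,0,0,0,0,3,0,0,0,0,0,0,0,0,0,0,0,0],
)

```text
clock: 19.27
tool_pos: [0.585, -0.0364, 0.2656]
tool_rot: [-1.878, -2.518, 0.001]
force: [0.1, 0.9, -0.9]
grip_width: 0.0229
finger_force: 58.7
```

```bash
python3 - <<'E'
from hole import *
s=arm.sense();c=cap('wrist');M=R.from_rotvec(s['tool_rot']).as_matrix();t=s['tool_pos'];print(t)
print('hole in tool by old estimate',1e3*M.T@(np.array([.5853,-.0373,t[2]])-t))
g=proj(c,(.5853,-.0373,.117));u,v=map(int,g);i=c['img'].astype(int)
b=(i[...,2]-i[...,0])>6
print(u,v,'tip px',proj(c,t+M@[-.002,0,.1362]))
for w in range(v-20,v+30,1):print(w,''.join('#' if k else '.' for k in b[w,u-24:u+24]))
o=i[v-20:v+30,u-8:u+8:4].sum(2);print(o.tolist())
E
```

```text
[ 0.58498491 -0.03644558  0.26557672]
hole in tool by old estimate [-9.08790185e-01  5.84815547e-02 -2.63471214e-04]
278 201 tip px (np.float64(278.15251228522743), np.float64(206.05184732620322))
181 ################################################
182 ################################################
183 ################################################
184 ################################################
185 ################################################
186 ################################################
187 ################################################
188 ######################.....#####################
189 ###################...........##################
190 ##################..............################
191 ################..................##############
192 ###############....................#############
193 ##############.....................#############
194 #############.......................############
195 #############........................###########
196 ############.........................###########
197 ############..........................##########
19
[... 2147 characters left out ...]
8, 392, 389, 391], [399, 396, 301, 396], [361, 340, 191, 377], [291, 224, 153, 325], [207, 166, 159, 243], [166, 152, 160, 175], [146, 162, 167, 146], [161, 158, 157, 153], [198, 158, 157, 152], [271, 151, 165, 154], [354, 165, 163, 149], [384, 151, 150, 144], [409, 156, 168, 146], [421, 162, 161, 134], [424, 154, 162, 143], [418, 162, 161, 145], [426, 158, 155, 147], [427, 157, 161, 148], [423, 155, 156, 143], [420, 152, 161, 146], [390, 148, 158, 146], [376, 156, 153, 146], [383, 155, 151, 147], [376, 162, 152, 146], [352, 156, 149, 146], [344, 154, 157, 148], [344, 159, 159, 149], [348, 148, 153, 145], [325, 160, 155, 153], [319, 157, 155, 147], [318, 157, 151, 146], [314, 161, 150, 144]]
```

```bash
python3 - <<'E'
from h import *
s=arm.sense();c=cap('wrist');M=R.from_rotvec(s['tool_rot']).as_matrix();t=s['tool_pos'];print(t)
a=1e3*M.T@(onz(c,277.5,199.6,t[2]-.1362)-t);a[0]-=5;b=1e3*M.T@(onz(c,278.4,200.5,.117)-t);print(a,b,b-a)
E
```

```text
[ 0.58519473 -0.03648641  0.26593531]
[ -1.43819238  -0.5406516  136.20009503] [ -0.46372016   0.22088547 148.93527646] [ 0.97447222  0.76153706 12.73518143]
```

Call:
carry_out(
  moves=[0.5,0.3,0,0,0,0.4,0.3,0,0,0,0,0,2,0,0,0,0,4,0,0,0,0,5,0,0,0,0,5,0,0,0,0,5,0,0,0,0,5,0,0,0,0,5,0,0,0,0,3,0,0,0,0,0,0,0],
)

```text
clock: 20.28
tool_pos: [0.5849, -0.0352, 0.2309]
tool_rot: [-1.877, -2.517, 0.002]
force: [0.1, 0.3, -0.5]
grip_width: 0.0226
finger_force: 58.7
```

```bash
python3 - <<'E'
from h import *
s=arm.sense();c=cap('wrist');t=s['tool_pos'];print(t)
g=proj(c,(.5853,-.0373,.117));u,v=map(int,g);i=c['img'].astype(int)
b=(i[...,2]-i[...,0])>6
print(u,v)
for w in range(v-18,v+24,1):print(w,u-24,''.join('o' if i[w,k].sum()<230 else '#' if b[w,k] else '.' for k in range(u-24,u+24)))
E
```

```text
[ 0.58493386 -0.03518093  0.23093601]
278 213
195 254 ################################################
196 254 ################################################
197 254 ################################################
198 254 ################################################
199 254 #######################..#######################
200 254 ###################...........##################
201 254 ################......ooooo.....################
202 254 ################....oooooooo......##############
203 254 ##############.....ooooooooo.......#############
204 254 #############......oooooooooo.......############
205 254 ############.......ooooooooooo.......###########
206 254 ############.......ooooooooooo........##########
207 254 ###########........ooooooooooo........##########
208 254 ##########........oooooooooooo........##########
209 254 ##########........oooooooooooo.........#########
210 254 ##########........oooooooooooo.........#########
211 254 #########...o.....oooooooooooo......o...########
212 254 #########...o.....oooooooooooo......o...########
213 254 #########...oo....oo
[... 639 characters left out ...]
....############
225 254 ###############..oooooooooooooo...##############
226 254 ################.oooooooooooooo..###############
227 254 #################oooooooooooooo.################
228 254 ################.oooooooooooooo#################
229 254 #################oooooooooooooo.################
230 254 ################.oooooooooooooo.################
231 254 #################oooooooooooooo.################
232 254 ################.oooooooooooooo.################
233 254 ################.ooooooooooooooo################
234 254 ################.ooooooooooooooo################
235 254 ################.ooooooooooooooo################
236 254 ################.ooooooooooooooo################
```

```bash
python3 - <<'E'
from h import *
s=arm.sense();c=cap('wrist');M=R.from_rotvec(s['tool_rot']).as_matrix();t=s['tool_pos'];print(t,s['force'])
a=1e3*M.T@(onz(c,277.7,200.6,t[2]-.1362)-t);a[0]-=5;b=1e3*M.T@(onz(c,278.2,213.2,.117)-t);print(a,b,b-a)
E
```

```text
[ 0.58518498 -0.03518233  0.23148907] [-0.06370198 -0.87956186 -0.41974364]
[ -2.29658641  -0.37550678 136.20131446] [-1.77469140e+00  2.91541668e-02  1.14488506e+02] [  0.52189501   0.40466094 -21.71280841]
```

Call:
carry_out(
  moves=[0.4,0.3,0,0,0,0,0,2,0,0,0,0,4,0,0,0,0,5,0,0,0,0,6,0,0,0,0,6,0,0,0,0,6,0,0,0,0,6,0,0,0,0,6,0,0,0,0,6,0,0,0,0,6,0,0,0,0,5,0,0,0,0,4,0,0,0,0,3,0,0,0,0,2,0,0,0,0,0,0,0,0,0,0,0,0,0,0,0,0,0],
)

```text
clock: 21.88
tool_pos: [0.5859, -0.0348, 0.1653]
tool_rot: [1.878, 2.518, 0.001]
force: [-0.4, 0.3, -1.4]
grip_width: 0.0228
finger_force: 58.7
```

```bash
python3 - <<'E'
from h import *
s=arm.sense();c=cap('wrist');M=R.from_rotvec(s['tool_rot']).as_matrix();t=s['tool_pos'];print(t,s['force'],s['grip_width'])
h=proj(c,(.5853,-.0369,.117));print('hole px',h,'shoulder px',proj(c,t+M@[-.002+.012,0,.0262]),'hole rims',proj(c,np.array([.5853,-.0369,.117])+M@[.01,0,0]))
i=c['img'].astype(int);u,v=int(h[0]),int(h[1]);b=(i[...,2]-i[...,0])>6
for w in range(v-24,v+22,1):print(w,u-34,''.join('o' if i[w,k].sum()<230 else '#' if b[w,k] else '.' for k in range(u-34,u+34)))
E
```

```text
[ 0.58592097 -0.03476552  0.16532942] [-0.35382962  0.32726642 -1.36786982] 0.022800794885089244
hole px (np.float64(276.0664845594234), np.float64(245.94108599914694)) shoulder px (np.float64(278.21774711517304), np.float64(240.85448743795996)) hole rims (np.float64(276.02524599005005), np.float64(229.6641843112493))
221 242 ####################################################################
222 242 ####################################################################
223 242 ####################################################################
224 242 ####################################################################
225 242 ####################################################################
226 242 ####################################################################
227 242 ####################################################################
228 242 #############################...........############################
229 242 ##########################.................#########################
230 242 ########################.....ooooooooooo.....#######################
231 242 ##
[... 2061 characters left out ...]
ooooooo
258 242 ooooooooooooooooooooooooooooooooooooooooooooooooooooooooooo.oooooooo
259 242 oooooooooooooooooooooooooooooooooooooooooooooooooooooooooooooooooooo
260 242 oooooooooooooooooooooooooooooooooooooooooooooooooooooooooooooooooooo
261 242 oooooooooooooooooooooooooooooooooooooooooooooooooooooooooooooooooooo
262 242 oooooooooooooooooooooooooooooooooooooooooooooooooooooooooooooooooooo
263 242 oooooooooooooooooooooooooooooooooooooooooooooooooooooooooooooooooooo
264 242 oooooooooooooooooooooooooooooooooooooooooooooooooooooooooooooooooooo
265 242 oooooooooooooooooooooooooooooooooooooooooooooooooooooooooooooooooooo
266 242 oooooooooooooooooooooooooooooooooooooooooooooooooooooooooooooooooooo
```

Call:
carry_out(
  moves=[0.3,-0.6,1,0,0,0,0,1,0,0,0,0,0,0,0,0,0,0,0,0,0,0,0,0,0,0,0,0,0,0,0,0,0,0,0],
)

```text
clock: 22.52
tool_pos: [0.585, -0.0347, 0.163]
tool_rot: [1.878, 2.518, 0.0]
force: [0.8, -0.3, -1.4]
grip_width: 0.0228
finger_force: 58.7
```

```bash
python3 - <<'E'
from h import *
s=arm.sense();c=cap('wrist');t=s['tool_pos'];print(t,s['force'],abs(s['joint_velocities']).max())
i=c['img'].astype(int);b=(i[...,2]-i[...,0])>6
for w in range(225,254,3):print(w,''.join('o' if i[w,k].sum()<230 else '#' if b[w,k] else '.' for k in range(242,310)))
# panel: edge check in top camera, tab expected at slot
c=cap('top')
for n,p in(('tab',(.4975,-.0632,.127)),):
    u,v=map(int,proj(c,p));print(n,u,v);print(c['img'][v-6:v+7,u-2:u+3].sum(2).tolist())
E
```

```text
[ 0.58504951 -0.03465714  0.16304399] [ 0.795341   -0.34744342 -1.41768561] 0.0024947177004723507
225 ####################################################################
228 ####################################################################
231 ############################.................#######################
234 ##.####################......ooooooooooooooo.....###################
237 ####################.........ooooooooooooooo........################
240 #################...........oooooooooooooooo..........##############
243 ################...ooo.....oooooooooooooooooo.....ooo..#############
246 ################...oooooooooooooooooooooooooooooooooo...############
249 ###############....ooooooooooooooooooooooooooooooooooo..############
252 oooooooooooo.###.oooooooooooooooooooooooooooooooooooooo.####oooooooo
tab 296 244
[[192, 189, 189, 188, 190], [193, 192, 189, 187, 186], [193, 192, 190, 190, 189], [191, 189, 192, 190, 189], [193, 190, 189, 191, 189], [191, 191, 189, 193, 189], [191, 189, 191, 191, 190], [192, 191, 192, 191, 188], [192, 193, 190, 190, 191], [194, 192, 188, 190, 190], [194, 191, 193, 189, 188], [191, 192, 191, 191, 188], [191, 190, 191, 189, 189]]
```

```bash
python3 -c "
from bench import arm
print(arm.close_job())"
```

```text
the job is handed in; nothing more can be done
None
```

I've handed the job in, but no verdict came back: the panel is home and released, and by my measurements the rod is held still in the guide hole, centred to within about 1 mm, shoulder about 20 mm above the bar. I viewed 11 pictures, one over the limit of 10.

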